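# Transfer a row of chips and their heater plate to the other rack in reverse order

### The arm

A 7-joint arm with a two-finger parallel gripper is mounted at the origin on a cart in front of the work surface, level with it; the furniture and walls round the work are solid. World frame = base frame: x ahead of the robot, y to its left, z up, the work surface at z = 0. Lengths are in m, angles in rad, forces in N, time in s.
With the tool pointing down it reaches from about 0.425 to 0.925 m from the base axis. Payload 6.8 kg.
Tool frame: the origin (TCP) lies on the front face of the gripper's body, between the roots of the fingers; the fingertips stand 73 mm ahead of it and the grasp point (between the pads) lies 54 mm ahead of it (env.nose_length is the distance from the TCP to the fingertips, in m); z points along the fingers, y is the line along which they close (so a half turn about z gives the same grasp; the last joint's range is limited). The gripper opens to 85 mm and grips with 20 to 120 N. Pads are 22 mm wide; open, the fingers measure 114 mm over their backs; the gripper's body (76 mm by 85 mm) begins 54 mm behind the grasp point. The pads swing forward as they close: fully open they stand 13 mm farther back than shut.
Start: joints at [1.242, 0.477, 0.022, 1.555, -0.011, 1.109, -0.083], TCP at [0.148, -0.659, 0.304] pointing down, gripper open.
Joint ranges: [-2.96, 2.96], [-0.34, 2.1], [-1.41, 1.46], [0.24, 2.44], [-1.37, 4.51], [0.17, 1.92], [-2.96, 2.96]. Speed limits (rad/s): [2.39, 2.39, 3.14, 3.14, 3.14, 3.14, 3.14].

### API

Orientations are given as a unit quaternion [w, x, y, z].
In Python, from cell import env, kin, camera, calibration, job gives the robot as it stands. The module is installed in compiled form; this text tells all that it offers. Calls block until the motion is done:
- env.reach(position, orientation): joint-space move of the TCP to a pose.
- env.movel(position, velocity=0.15, rot=None, stop_force=None): straight line of the TCP; rot=None keeps the orientation; velocity is the mean speed in m/s. With stop_force (N) it stops when the force on the tool has changed by that much, and returns True; else False.
- env.goto_joints(angles): joint-space move.
- env.grip(opening, f_grip=None): finger opening in m; f_grip is the grip in N (None keeps the last); returns when the fingers have stopped.
- env.dwell(seconds).
- kin.inverse_kinematics(position, orientation): joint angles nearest the present ones, or None.
- env.get_state(): the state.
- camera(name): name is "side" or "top" or "wrist"; returns (picture, depth): 400x640x3 uint8, blue, green, red; 400x640 float32, m along the optical axis (not along the pixel's ray), 0 where there is no reading.
- calibration(name): a dict with "fx", "fy", "cx", "cy" (pixels), "rvec" (rotation vector, rad) and "tvec" (3), from world to camera coordinates, as OpenCV has them. Camera axes: x right, y down, z forward; pixel columns grow to the right and rows downward; lengths in m; the calibration is good to about 2 mm. The wrist camera is an equidistant fisheye: a pixel r from the principal point sees the ray r / f radians off the axis. A picture is of the moment at which its call begins: read the wrist's pose just before it. calibration takes no time and is no camera call; for the wrist camera it gives the pose at the moment of the call.
A pose or a line that the arm cannot do raises env.PlanningError and nothing moves.
- job.job_done(): hands the job in; it is judged then, once.
The state is a dict: "time": time; "qpos": joint angles; "joint_velocities": joint speeds; "joint_torque": joint torques, N m; "tcp_pos": TCP position; "orientation": TCP orientation; "force": force on the tool from outside, world axes, zero at the start; "torque": the same for the moment, N m; "opening": finger opening in m; "gripper_force": force on a finger pad.
Only numpy, scipy, OpenCV 4.12 (cv2) and the standard library are available. Lean on these libraries where they do the work, as an engineer would, in place of code of your own. Each camera call takes 0.05 s, during which the arm holds its last target. There are 200 camera calls.

### The job

Move the three chips and the dark heater plate from the lipped cradles to the four rubber-topped rests of the other rack, one piece to each rest, in reverse order: seen from the robot, the piece that was leftmost goes on the rightmost rest, the second from the left on the second from the right, and so on. Lay each piece flat and right way up, centred on its rest with its length along the rest (either end may face the robot), and let go of it.

Things in the scene. Friction and masses are not known exactly. Their poses are not given: they have to be found in the camera images.
- wells: Narrow clear-white chip, 26 mm wide, 76 mm long, 9 mm high, with rows of small round upstanding wells and a small blue detail near one end. Its foot, a glass slide 2 mm thick, has the full width; fingers grip the slide's edges; the part above is 22 mm wide. Origin: centre of its underside; x across the width, y along the length, z up. Starts flat in its own cradle, length across the row.
- block: Wide clear-white chip, 34 mm wide, 76 mm long, 11 mm high, a thick block with small bumps. Its foot, a glass slide 2 mm thick, has the full width; fingers grip the slide's edges; the part above is 30 mm wide. Origin: centre of its underside; x across the width, y along the length, z up. Starts flat in its own cradle, length across the row.
- valves: Flat clear-white chip, 31 mm wide, 76 mm long, only 4 mm thick, with groups of dots on top. Origin: centre of its underside; x across the width, y along the length, z up. Starts flat in its own cradle, length across the row.
- heater: Plain dark heater plate, the longest piece: 50 mm wide, 117 mm long, 5 mm thick. Origin: centre of its underside; x across the width, y along the length, z up. Starts flat in its own cradle, length across the row.
- cradle_rack: Bare-metal plate carrying the four black lipped cradles, 290 mm (y) x 140 mm (x) x 8 mm, fixed. Origin: centre of its underside; x away from the robot, y left along the row, turned up to 0.3 rad. The cradles stand at y = -102, -34, +34 and +102 mm, x = 0, in any order; pieces on them have their undersides 36 mm above the worktop.
- rest_rack: Grey plate with four identical empty rests, 290 mm (y) x 140 mm (x) x 8 mm, fixed. Origin: centre of its underside; x away from the robot, y left along the row, turned up to 0.3 rad. Rests: blocks 18 mm wide (y), 62 mm long (x), black rubber tops, no lips, centred at y = -102, -34, +34, +102 mm, x = 0; tops 36 mm above the worktop. Pieces overhang them.
- wells_cradle: Fixed black cradle in which the narrow chip with wells lies at the start: a block 18 mm wide (y), 84 mm long (x), its bearing surface 28 mm above its foot, with a lip 4 mm thick and 3 mm high at each end. Origin: centre of its foot, on the cradle rack's plate; y along the row. Always holds this piece at the start; the cradles' order in the row differs.
- block_cradle: Fixed black cradle in which the thick block chip lies at the start: a block 18 mm wide (y), 84 mm long (x), its bearing surface 28 mm above its foot, with a lip 4 mm thick and 3 mm high at each end. Origin: centre of its foot, on the cradle rack's plate; y along the row. Always holds this piece at the start; the cradles' order in the row differs.
- valves_cradle: Fixed black cradle in which the flat 4 mm chip lies at the start: a block 18 mm wide (y), 84 mm long (x), its bearing surface 28 mm above its foot, with a lip 4 mm thick and 3 mm high at each end. Origin: centre of its foot, on the cradle rack's plate; y along the row. Always holds this piece at the start; the cradles' order in the row differs.
- heater_cradle: Fixed black cradle in which the dark heater plate lies at the start: a block 18 mm wide (y), 125 mm long (x), its bearing surface 28 mm above its foot, with a lip 4 mm thick and 3 mm high at each end. Origin: centre of its foot, on the cradle rack's plate; y along the row. Always holds this piece at the start; the cradles' order in the row differs.
Mind the look-alikes: they are no part of the job. Several things have the shape of the valves; the one meant has the colours described above.

How it is judged:
At the end, for the whole second after the job is handed in: All four at rest on the rest mirroring their cradle's place in the row (cradle y = +102 mm: rest y = -102 mm, and so on): within 9 mm across and 13 mm along the rest, underside within 4 mm of its top, face up and level within 0.1 rad, length within 0.18 rad of the rest's, either way round (((y of wells_cradle in the frame of cradle_rack between 0.082 and 0.122 m and y of wells in the frame of rest_rack between -0.111 and -0.093 m) or (y of wells_cradle in the frame of cradle_rack between 0.014 and 0.054 m and y of wells in the frame of rest_rack between -0.043 and -0.025 m) or (y of wells_cradle in the frame of cradle_rack between -0.054 and -0.014 m and y of wells in the frame of rest_rack between 0.025 and 0.043 m) or (y of wells_cradle in the frame of cradle_rack between -0.122 and -0.082 m and y of wells in the frame of rest_rack between 0.093 and 0.111 m)) and x of wells in the frame of rest_rack between -0.013 and 0.013 m and z of wells in the frame of rest_rack between 0.032 and 0.04 m and angle between each of wells, block, valves, heater's own z axis and vertical below 0.1 rad and angle between the y axis of each of wells, block, valves, heater and the x axis of rest_rack, either way round below 0.18 rad and linear speed of each of wells, block, valves, heater below 0.02 m/s and angular speed of each of wells, block, valves, heater below 0.2 rad/s and ((y of block_cradle in the frame of cradle_rack between 0.082 and 0.122 m and y of block in the frame of rest_rack between -0.111 and -0.093 m) or (y of block_cradle in the frame of cradle_rack between 0.014 and 0.054 m and y of block in the frame of rest_rack between -0.043 and -0.025 m) or (y of block_cradle in the frame of cradle_rack between -0.054 and -0.014 m and y of block in the frame of rest_rack between 0.025 and 0.043 m) or (y of block_cradle in the frame of cradle_rack between -0.122 and -0.082 m and y of block in the frame of rest_rack between 0.093 and 0.111 m)) and x of block in the frame of rest_rack between -0.013 and 0.013 m and z of block in the frame of rest_rack between 0.032 and 0.04 m and ((y of valves_cradle in the frame of cradle_rack between 0.082 and 0.122 m and y of valves in the frame of rest_rack between -0.111 and -0.093 m) or (y of valves_cradle in the frame of cradle_rack between 0.014 and 0.054 m and y of valves in the frame of rest_rack between -0.043 and -0.025 m) or (y of valves_cradle in the frame of cradle_rack between -0.054 and -0.014 m and y of valves in the frame of rest_rack between 0.025 and 0.043 m) or (y of valves_cradle in the frame of cradle_rack between -0.122 and -0.082 m and y of valves in the frame of rest_rack between 0.093 and 0.111 m)) and x of valves in the frame of rest_rack between -0.013 and 0.013 m and z of valves in the frame of rest_rack between 0.032 and 0.04 m and ((y of heater_cradle in the frame of cradle_rack between 0.082 and 0.122 m and y of heater in the frame of rest_rack between -0.111 and -0.093 m) or (y of heater_cradle in the frame of cradle_rack between 0.014 and 0.054 m and y of heater in the frame of rest_rack between -0.043 and -0.025 m) or (y of heater_cradle in the frame of cradle_rack between -0.054 and -0.014 m and y of heater in the frame of rest_rack between 0.025 and 0.043 m) or (y of heater_cradle in the frame of cradle_rack between -0.122 and -0.082 m and y of heater in the frame of rest_rack between 0.093 and 0.111 m)) and x of heater in the frame of rest_rack between -0.013 and 0.013 m and z of heater in the frame of rest_rack between 0.032 and 0.04 m); the robot touches nothing.
It also fails if it takes over 106 s, if anything falls off the work surface, if the arm or the gripper's body presses on something with over 40 N, if the wrist force passes 120 N, or if a joint passes its speed limit or range.

## Working session

There is one attempt and no reset: what is moved stays moved. The work goes in short steps, each a Python script; the robot and the scene stay as the last script left them, time stands still between calls to the robot, and variables do not carry over. Pictures are saved under pics/ and viewed, at most 14 in all, crops included, and the job is handed in when it is done.

```bash
mkdir -p pics; ls
python3 - <<'E'
from cell import env,kin,camera,calibration,job
import cv2,numpy as np
for n in ("top","side"):
    p,d=camera(n); cv2.imwrite(f"pics/{n}0.png",p); np.save(f"{n}_d.npy",d)
    c=calibration(n); print(n,c, (d>0).mean())
s=env.get_state(); print(s["time"],s["tcp_pos"],s["orientation"],s["opening"],s["force"])
E
```

```text
pics
top {'fx': 367.4222331289294, 'fy': 367.4222331289294, 'cx': 324.5280042123912, 'cy': 202.61820473657718, 'rvec': array([ 2.22411391, -2.17394396,  0.04800854]), 'tvec': array([-0.03371046,  0.47331962,  0.95902527])} 0.99607421875
side {'fx': 390.3232748959408, 'fy': 390.3232748959408, 'cx': 322.90677336854344, 'cy': 199.11160911880194, 'rvec': array([ 2.28388331,  0.31176059, -0.13749451]), 'tvec': array([-0.48869902, -0.03103835,  1.03330606])} 0.9889140625
0.1 [ 0.14772661 -0.65823258  0.30303139] [-7.95334510e-04  9.93911722e-01  1.10176385e-01 -1.46237159e-04] 0.08525123173361793 [ 0.0212463  -0.41703798 -0.47836971]
```

View pics/top0.png

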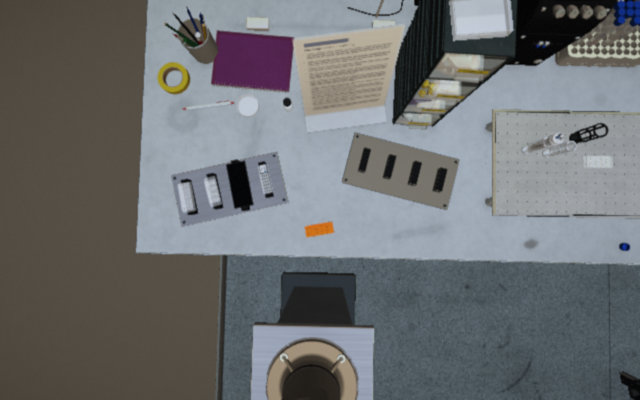

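View pics/side0.png

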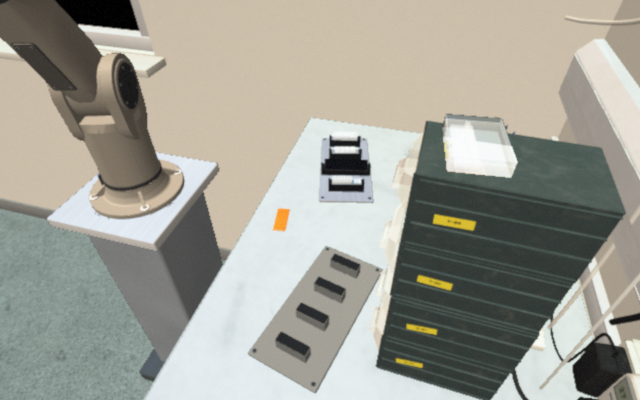

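Top view: the cradle rack is centred near (230,188), holding from left to right two white chips (186 and 212), the heater (240) and the wells chip (265). The rest rack is near (401,171), with rests at (364,159), (389,166), (414,173) and (440,180). The side view shows a tall drawer cabinet behind the rest rack. The orange valves look-alike is at (319,229).

```bash
cat > h.py <<'E'
from cell import env,kin,camera,calibration,job
import cv2,numpy as np
from scipy.spatial.transform import Rotation as R
def rays(c,uv,fish=False):
    uv=np.atleast_2d(np.float64(uv)); x=(uv-[c['cx'],c['cy']])/[c['fx'],c['fy']]
    if fish:
        r=np.linalg.norm(x,axis=1,keepdims=True)+1e-12; d=np.c_[x/r*np.sin(r),np.cos(r)]
    else: d=np.c_[x,np.ones(len(x))]
    M=cv2.Rodrigues(np.float64(c['rvec']))[0]; o=-M.T@np.ravel(c['tvec'])
    return o,d@M
def onplane(c,uv,z,fish=False):
    o,d=rays(c,uv,fish); return o+d*((z-o[2])/d[:,2])[:,None]
def proj(c,P,fish=False):
    M=cv2.Rodrigues(np.float64(c['rvec']))[0]; p=np.atleast_2d(P)@M.T+np.ravel(c['tvec'])
    if fish:
        rr=np.linalg.norm(p[:,:2],axis=1,keepdims=True)+1e-12; x=p[:,:2]/rr*np.arctan2(rr,p[:,2:])
    else: x=p[:,:2]/p[:,2:]
    return x*[c['fx'],c['fy']]+[c['cx'],c['cy']]
def down(yaw):  # tool z down, tool y axis at world angle yaw (mod pi)
    y=np.array([np.cos(yaw),np.sin(yaw),0]);z=np.array([0,0,-1.]);x=np.cross(y,z)
    q=R.from_matrix(np.c_[x,y,z]).as_quat(); return q[[3,0,1,2]]
E
python3 - <<'E'
from h import *
c=calibration("top");d=np.load("top_d.npy")
for nm,uv in dict(cr=[(186,197),(212,190),(240,183),(265,179)],re=[(364,159),(389,166),(414,173),(440,180)]).items():
    P=onplane(c,uv,0.036); print(nm,P.round(3).tolist())
    v=P[0]-P[-1]; print("yaw of row", np.arctan2(v[1],v[0])-np.pi/2, P.mean(0))
print("cab",onplane(c,[(395,122),(430,127)],0.0))
o,dd=rays(c,[(395,80),(450,0),(512,60),(510,20)]);
for (u,v),r in zip([(395,80),(450,10),(505,60),(480,20)],dd): print(u,v,(rays(c,(u,v))[1][0]*d[v,u]+o).round(3))
s=calibration("side");ds=np.load("side_d.npy")
for (u,v) in [(428,130),(425,165),(610,215),(540,130)]: print("side",(rays(s,(u,v))[1][0]*ds[v,u]+rays(s,(u,v))[0]).round(3))
w=calibration("wrist"); print(w); st=env.get_state(); print(proj(w,st["tcp_pos"]+[0,0,-.07],True))
E
```

```text
cr [[0.479, 0.333, 0.036], [0.499, 0.267, 0.036], [0.518, 0.196, 0.036], [0.53, 0.132, 0.036]]
yaw of row 0.2480489304497595 [0.50663031 0.23201696 0.036     ]
re [[0.588, -0.122, 0.036], [0.571, -0.187, 0.036], [0.555, -0.252, 0.036], [0.538, -0.319, 0.036]]
yaw of row -0.24865461902064068 [ 0.5628741  -0.22000708  0.036     ]
cab [[ 0.69598846 -0.20765676  0.        ]
 [ 0.68454559 -0.30202642  0.        ]]
395 80 [ 0.805 -0.203  0.015]
450 10 [ 0.756 -0.209  0.429]
505 60 [ 0.688 -0.303  0.409]
480 20 [ 0.732 -0.248  0.445]
side [ 0.695 -0.222  0.424]
side [ 0.697 -0.292  0.425]
side [ 0.866 -0.315  0.419]
side [1.028 0.48  0.061]
{'fx': 309.70691628693146, 'fy': 309.70691628693146, 'cx': 324.6295040099188, 'cy': 201.24892736229833, 'rvec': array([-2.25986002,  1.80810496,  0.27574658]), 'tvec': array([-0.67352659, -0.03812792,  0.37875897])}
[[326.27310798 262.96253681]]
```

Run:
```python
from h import *
w=calibration("wrist");s=env.get_state();q=s["orientation"];T=R.from_quat(np.roll(q,-1)).as_matrix()
M=cv2.Rodrigues(w['rvec'])[0];o=-M.T@w['tvec']
print("cam in tool",T.T@(o-s["tcp_pos"]),"axes",(T.T@M.T).round(3).tolist(), "tool y yaw",np.arctan2(T[1,1],T[0,1]))
for p,yaw in [((.3,-.45,.3),0),((.5,-.2,.33),np.pi/2-.25),((.5,-.2,.33),-np.pi/2-.25),((.506,.232,.33),np.pi/2+.25),((.506,.232,.33),-np.pi/2+.25),((.538,-.319,.1),np.pi/2-.25),((.588,-.122,.1),-np.pi/2-.25),((.588,-.122,.1),np.pi/2-.25)]:
    k=kin.inverse_kinematics(p,down(yaw)); print(p,round(yaw,2),None if k is None else np.round(k,2))
```

```text
cam in tool [ 0.07619427 -0.00082222 -0.06928148] axes [[0.0, -0.955, -0.297], [1.0, 0.0, 0.001], [-0.001, -0.297, 0.955]] tool y yaw -1.349995320061118
(0.3, -0.45, 0.3) 0 [ 1.15  0.28 -0.34  1.86  0.11  1.01  0.77]
(0.5, -0.2, 0.33) 1.32 [ 0.85  0.3  -0.7   1.82  0.22  1.1   1.39]
(0.5, -0.2, 0.33) -1.82 [ 0.46  0.24 -0.23  1.84  0.06  1.07 -1.61]
(0.506, 0.232, 0.33) 1.82 [ 0.22  0.42 -0.98  1.76  0.38  1.16  0.95]
(0.506, 0.232, 0.33) -1.32 [ 0.3   0.47 -1.11  1.76  0.45  1.2  -2.26]
(0.538, -0.319, 0.1) 1.32 [ 0.84  0.71 -0.56  1.79  0.51  0.79  1.35]
(0.588, -0.122, 0.1) -1.82 [ 0.2   0.62 -0.13  1.87  0.12  0.66 -1.83]
(0.588, -0.122, 0.1) 1.32 [ 0.59  0.71 -0.66  1.84  0.6   0.8   0.93]
```

Run:
```python
from h import *
import pickle
env.reach((.3,-.45,.3),down(np.pi/2-.6))
V={}
def snap(n):
    c=calibration("wrist"); p,d=camera("wrist"); V[n]=(c,p,d); cv2.imwrite(f"pics/w_{n}.png",p)
env.reach((.52,-.20,.28),down(np.pi/2-.25)); snap("r1")
env.reach((.54,-.26,.28),down(np.pi/2-.25)); snap("r2")
env.reach((.5,.0,.28),down(np.pi/2))
env.reach((.50,.26,.25),down(np.pi/2+.25)); snap("c1")
env.reach((.50,.20,.25),down(np.pi/2+.25)); snap("c2")
pickle.dump(V,open("v.pkl","wb")); s=env.get_state();print(s["time"],s["tcp_pos"],s["qpos"])
```

```text
5.8667 [0.50074124 0.19797246 0.25024144] [ 0.24417828  0.47441059 -0.94045196  1.89024525  0.45316833  1.00628915
  0.9223723 ]
```

View pics/w_c1.png

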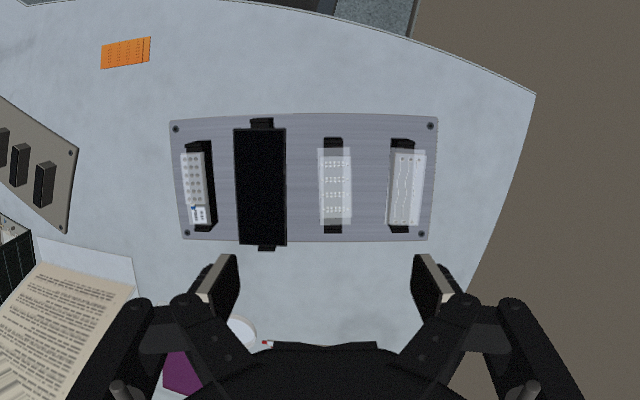

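View pics/w_r1.png

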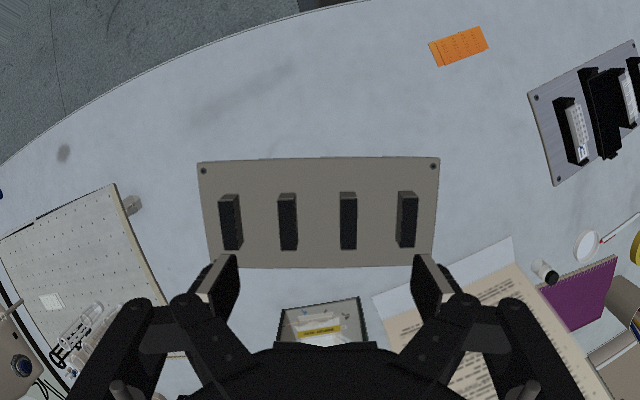

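Wrist views. c1 (image top is the robot side, image left is −y): wells (195,188), heater (260,185), valves (335,186), block (405,188). So from the robot's left the order is block, valves, heater, wells. r1: the rests are at (230,222), (287,222), (348,221) and (406,220). I'll build point clouds from depth and check them against colour triangulation.

```bash
cat >> h.py <<'E'
def cloud(c,d):
    v,u=np.indices(d.shape); uv=np.c_[u.ravel(),v.ravel()]; o,r=rays(c,uv,True)
    k=(d.ravel()>0); M=cv2.Rodrigues(np.float64(c['rvec']))[0]; zc=r@M[2]
    return (o+r*(d.ravel()/np.maximum(zc,1e-6))[:,None]).reshape(d.shape+(3,)), k.reshape(d.shape)
E
python3 - <<'E'
from h import *
import pickle
V=pickle.load(open("v.pkl","rb"))
G=dict(r=(.563,-.22,-.249),c=(.5066,.232,.248))
for n,(c,p,d) in V.items():
    P,k=cloud(c,d); x0,y0,a=G[n[0]]
    L=(P[...,:2]-[x0,y0])@np.array([[np.cos(a),-np.sin(a)],[np.sin(a),np.cos(a)]])
    pl=k&(abs(P[...,2]-.008)<.005)&(abs(L[...,0])<.09)&(abs(L[...,1])<.165)
    print(n,"plate z",np.median(P[pl][:,2]).round(4),"valid",k.mean().round(3))
    for yy in (102,34,-34,-102):
        m=k&(abs(L[...,0])<.075)&(abs(L[...,1]-yy/1e3)<.034)&(P[...,2]>.027)&(P[...,2]<.06)
        q=P[m]; l=L[m]
        if len(q)<50: print(yy,"few");continue
        (cx,cy),sz,ang=cv2.minAreaRect(q[:,:2].astype(np.float32)*1000)
        print(yy,len(q),"z pct",np.percentile(q[:,2],[5,50,95]).round(4),"rect",round(cx,1),round(cy,1),np.round(sz,1),round(ang,1),"med",np.median(q[:,:2],0).round(4),"local ext",np.percentile(l,[1,99],axis=0).round(3).tolist())
E
```

```text
r1 plate z 0.0074 valid 0.996
102 889 z pct [0.0303 0.0352 0.0364] rect 588.1 -122.1 [19.1 62.5] 77.7 med [ 0.5853 -0.1229] local ext [[-0.03, 0.091], [0.03, 0.11]]
34 894 z pct [0.0307 0.0352 0.0364] rect 572.9 -188.7 [17.8 62. ] 76.9 med [ 0.5699 -0.1883] local ext [[-0.029, 0.024], [0.031, 0.042]]
-34 909 z pct [0.0312 0.0352 0.0365] rect 556.7 -254.5 [19.2 61.3] 76.4 med [ 0.5542 -0.2533] local ext [[-0.028, -0.044], [0.032, -0.025]]
-102 874 z pct [0.0294 0.0352 0.0365] rect 541.1 -320.3 [19.4 61.7] 76.9 med [ 0.5392 -0.3188] local ext [[-0.027, -0.112], [0.033, -0.093]]
r2 plate z 0.0073 valid 0.996
102 870 z pct [0.0295 0.0351 0.0364] rect 588.4 -122.7 [18.6 61.7] 76.0 med [ 0.5864 -0.1238] local ext [[-0.03, 0.092], [0.03, 0.109]]
34 942 z pct [0.0314 0.0352 0.0365] rect 572.4 -188.7 [17.9 62. ] 77.0 med [ 0.5708 -0.189 ] local ext [[-0.028, 0.024], [0.031, 0.041]]
-34 936 z pct [0.0334 0.0353 0.0365] rect 556.7 -254.8 [17.  61.2] 76.1 med [ 0.5548 -0.2543] local ext [[-0.028, -0.044], [0.033, -0.027]]
-102 967 z pct [0.0317 0.0353 0.0365] rect 541.3 -320.8 [18.8 61. ] 77.0 m
[... 517 characters left out ...]
pct [0.03   0.0399 0.0453] rect 531.4 132.7 [92.1 26.6] 13.7 med [0.5268 0.1342] local ext [[-0.046, -0.114], [0.044, -0.09]]
c2 plate z 0.0073 valid 0.996
102 2596 z pct [0.0357 0.045  0.0465] rect 481.0 332.1 [92.4 35. ] 12.1 med [0.4773 0.3285] local ext [[-0.046, 0.086], [0.044, 0.12]]
34 2663 z pct [0.0355 0.039  0.0405] rect 497.2 267.0 [91.8 31.8] 16.4 med [0.4937 0.2656] local ext [[-0.046, 0.02], [0.044, 0.051]]
-34 6373 z pct [0.038  0.0404 0.0416] rect 515.1 198.2 [132.5  50.2] 12.4 med [0.5094 0.1969] local ext [[-0.064, -0.06], [0.063, -0.01]]
-102 2163 z pct [0.035  0.0397 0.0453] rect 531.3 132.4 [91.5 26.4] 14.1 med [0.5267 0.1328] local ext [[-0.046, -0.115], [0.044, -0.09]]
```

Depth from the two places of each rack agrees within about 0.5 mm. Heights: plate 7.3 mm, rest tops 35.2 mm, so depth reads about 0.7 mm low against the stated 8 and 36 mm. Next: fit both racks, find each piece's shift along its cradle, then move the block.

```bash
cat > plan.py <<'E'
from h import *
import pickle
V=pickle.load(open("v.pkl","rb"))
Y=np.array([102,34,-34,-102])/1e3
def fit(C):
    A=np.polyfit(Y,C,1); a=np.arctan2(-A[0][0],A[0][1]); return A[1],a
rest=np.array([[588.2,-122.4],[572.6,-188.7],[556.7,-254.6],[541.2,-320.5]])/1e3
crad=np.array([[481.1,332.05],[497.3,267.],[515.,198.],[531.35,132.55]])/1e3
RO,RA=fit(rest); CO,CA=fit(crad)
def w(O,a,x,y): return O+[np.cos(a)*x-np.sin(a)*y, np.sin(a)*x+np.cos(a)*y]
names=["block","valves","heater","wells"]; width=dict(block=.034,valves=.031,heater=.050,wells=.026)
zc=dict(block=.037,valves=.038,heater=.0385,wells=.037)
def shift(i):  # piece's centre in the cradle frame
    out=[]
    for n in ("c1","c2"):
        c,p,d=V[n]; P,k=cloud(c,d); L=(P[...,:2]-CO)@np.array([[np.cos(CA),-np.sin(CA)],[np.sin(CA),np.cos(CA)]])
        m=k&(abs(L[...,0])<.075)&(abs(L[...,1]-Y[i])<.03)&(P[...,2]>.033)&(P[...,2]<.06)
        m&=(abs(L[...,1]-Y[i])>.012) if i==2 else (p.min(2)>110)
        e=np.percentile(L[m],[1,99],axis=0); out.append(np.r_[e.mean(0)-[0,Y[i]],np.diff(e,axis=0)[0]])
    return np.array(out)
def transfer(i,dx=0.,f=45):
    n=names[i]; wd=width[n]; z=zc[n]+.054-13e-3*(wd/.085)**2
    p=w(CO,CA,dx,Y[i]); t=w(RO,RA,0.,-Y[i])
    # grasp at piece centre (dx); go down, close, lift, carry, lower until contact, let go
    qc,qr=down(np.pi/2+CA),down(np.pi/2+RA); op=wd+.012
    env.reach((*p,.2),qc); env.grip(op,f); env.movel((*p,z),.15)
    env.grip(wd-.01,f); s=env.get_state(); print(n,"grip",s["opening"],s["gripper_force"])
    env.movel((*p,.2),.12); s=env.get_state(); print("lifted",s["opening"],s["gripper_force"],s["time"])
    cam,pic,_=calibration("wrist"),*camera("wrist"); cv2.imwrite(f"pics/held_{n}.png",pic)
    env.movel((.49,0,.2),.25,down(np.pi/2)); env.movel((*t,.2),.25,qr)
    env.movel((*t,z+.008),.15); h=env.movel((*t,z-.002),.02,stop_force=6)
    s=env.get_state(); print("contact",h,s["tcp_pos"]-[*t,z])
    env.grip(op,f); env.movel((*t,.2),.15); print("t",env.get_state()["time"])
E
python3 - <<'E'
from plan import *
print(RO,RA,CO,CA)
for y,q,v in zip(Y,rest,crad): print(w(RO,RA,0,y)-q,w(CO,CA,0,y)-v)
for i in range(4): print(names[i],shift(i).round(4).tolist())
transfer(0)
E
```

```text
[ 0.564675 -0.22155 ] -0.23332676168853664 [0.5061875 0.2324   ] 0.24719818069978425
[5.89720310e-05 8.60633199e-05] [ 0.0001293  -0.00075062]
[-6.36759897e-05  2.28687773e-04] [ 0.0005681  -0.00163354]
[ 1.13675990e-04 -2.86877733e-05] [-0.0004931   0.00143354]
[-0.00010897 -0.00028606] [-0.0002043   0.00095062]
block [[-0.0014, 0.0004, 0.0707, 0.0336], [-0.0016, 0.0019, 0.0698, 0.0308]]
valves [[-0.0011, 0.0016, 0.0731, 0.0309], [-0.0008, 0.0016, 0.0729, 0.0309]]
heater [[0.0009, -0.0013, 0.1142, 0.0505], [0.0005, -0.0016, 0.1141, 0.0506]]
wells [[0.0004, -0.001, 0.0732, 0.0241], [0.0004, -0.0016, 0.0731, 0.0242]]
block grip 0.03207153082500135 43.9729758258909
lifted 0.032443464034611326 44.414221281185746 9.2167
contact True [ 0.00037818 -0.00027899  0.00145013]
t 14.6167
```

Run:
```python
from h import *
import numpy as np
c=calibration("wrist");p,d=camera("wrist"); h=cv2.imread("pics/held_block.png")
cv2.imwrite("pics/a1.png",np.vstack([p[60:400,60:580],h[150:400,60:580]]))
from plan import RO,RA,w
P,k=cloud(c,d); L=(P[...,:2]-RO)@np.array([[np.cos(RA),-np.sin(RA)],[np.sin(RA),np.cos(RA)]])
m=k&(abs(L[...,0])<.06)&(abs(L[...,1]+.102)<.034)&(P[...,2]>.027)&(P[...,2]<.06)
print(m.sum(),np.percentile(P[m][:,2],[5,50,95]),np.percentile(L[m],[1,99],axis=0),cv2.minAreaRect((L[m]*1e3).astype(np.float32)))
```

```text
3994 [0.03680756 0.04536993 0.0466318 ] [[-0.03828749 -0.11834056]
 [ 0.03347415 -0.08488844]] ((-1.5383338928222656, -101.18168640136719), (34.40393829345703, 75.0035629272461), 87.93206024169922)
```

View pics/a1.png

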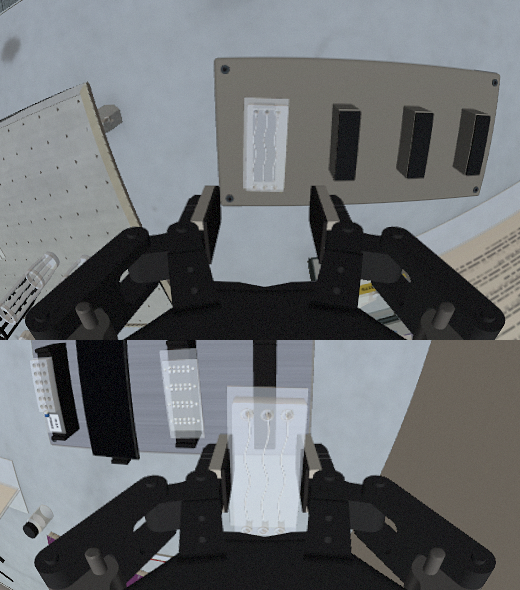

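The block lies centred on the rightmost rest (crop pixel (265,145)), within about 1.5 mm and flat, and it is the thick chip with the wavy bumps. Carrying on with the other three.

Run:
```python
from plan import *
for i,dx,f in ((1,-.001,45),(2,.0007,60),(3,.0004,45)):
    env.movel((.49,0,.2),.25,down(np.pi/2)); transfer(i,dx,f)
env.movel((.52,-.20,.28),.2,down(np.pi/2+RA))
c=calibration("wrist");p,d=camera("wrist");cv2.imwrite("pics/end.png",p)
P,k=cloud(c,d); L=(P[...,:2]-RO)@np.array([[np.cos(RA),-np.sin(RA)],[np.sin(RA),np.cos(RA)]])
for y in Y:
    m=k&(abs(L[...,0])<.075)&(abs(L[...,1]-y)<.033)&(P[...,2]>.031)&(P[...,2]<.06)
    A=np.linalg.lstsq(np.c_[L[m]-[0,y],np.ones(m.sum())],P[m][:,2],rcond=None)[0]
    print(y,cv2.minAreaRect((L[m]*1e3).astype(np.float32)),"plane",A.round(4))
```

```text
valves grip 0.029799287072877732 44.420923590660095
lifted 0.029504571232444547 44.28502857685089 19.5833
contact True [ 0.00035088 -0.00023867  0.00129184]
t 24.4417
heater grip 0.04865940173609748 61.34710990358144
lifted 0.04867706151908745 61.802985914982855 29.0417
contact True [ 0.00039277 -0.00021127  0.00137475]
t 33.4583
wells grip 0.02383638477962612 43.89332190155983
lifted 0.023437411912227 44.04351197183132 37.6417
contact True [ 0.0004061  -0.00015808  0.00123202]
t 41.6
0.102 ((-0.14913177490234375, 102.45771789550781), (76.26152038574219, 26.60498809814453), 0.22494164109230042) plane [-0.0729  0.102   0.0409]
0.034 ((-0.9559898376464844, 35.588401794433594), (49.977535247802734, 117.39170837402344), 89.9541244506836) plane [ 0.0044 -0.0014  0.0404]
-0.034 ((-0.43988800048828125, -33.376922607421875), (31.400850296020508, 75.7161865234375), 89.98663330078125) plane [0.0114 0.0158 0.0391]
-0.102 ((-1.6320838928222656, -99.89744567871094), (32.550479888916016, 76.08309936523438), 89.69309997558594) plane [ 0.0387 -0.0749  0.0448]
```

View pics/end.png

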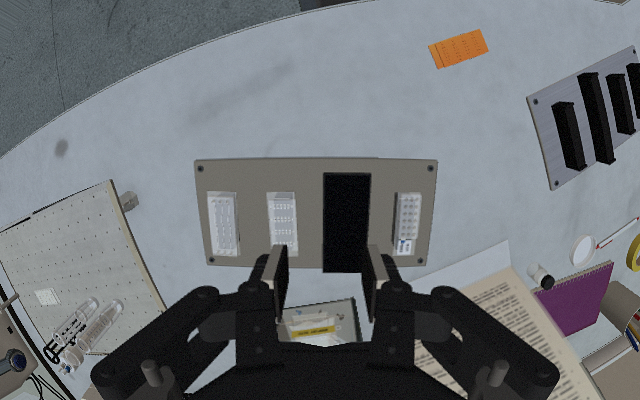

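All four pieces sit on the rests: block (222,225), valves (283,222), heater (347,222), wells (407,223). The plane slopes for wells and block probably come from their stepped tops, so I'll check the level from straight above before handing in.

Run:
```python
from plan import *
for y in (.102,-.102):
    t=w(RO,RA,-.06,y); env.movel((*t,.25),.2,down(np.pi/2+RA))
    c=calibration("wrist");p,d=camera("wrist"); P,k=cloud(c,d)
    L=(P[...,:2]-RO)@np.array([[np.cos(RA),-np.sin(RA)],[np.sin(RA),np.cos(RA)]])-[0,y]
    m=k&(abs(L[...,0])<.045)&(abs(L[...,1])<.03)&(P[...,2]>.031)
    print(cv2.minAreaRect((L[m]*1e3).astype(np.float32)))
    for lo,hi in ((-.02,-.011),(-.011,-.004),(-.004,.004),(.004,.011),(.011,.02)):
        q=m&(L[...,1]>lo)&(L[...,1]<hi); print("y",lo,np.percentile(P[q][:,2],[10,50,95]).round(4))
    for lo,hi in ((-.04,-.025),(-.01,.01),(.02,.033)):
        q=m&(L[...,0]>lo)&(L[...,0]<hi); print("x",lo,np.percentile(P[q][:,2],[10,50,95]).round(4))
print(env.get_state()["time"])
```

```text
((0.08400344848632812, 1.294076919555664), (25.385095596313477, 75.81055450439453), 89.25340270996094)
y -0.02 [0.0362 0.0369 0.0379]
y -0.011 [0.0367 0.0427 0.0454]
y -0.004 [0.037  0.0436 0.0454]
y 0.004 [0.0369 0.0437 0.0453]
y 0.011 [0.0364 0.0375 0.0451]
x -0.04 [0.037  0.0439 0.0453]
x -0.01 [0.0371 0.0441 0.0453]
x 0.02 [0.0364 0.0371 0.0383]
((-2.0445938110351562, 0.7887935638427734), (34.07747268676758, 75.31241607666016), 88.5273666381836)
y -0.02 [0.0367 0.0441 0.0464]
y -0.011 [0.0421 0.0456 0.0468]
y -0.004 [0.0421 0.0455 0.0467]
y 0.004 [0.0415 0.0454 0.0468]
y 0.011 [0.0377 0.0454 0.0466]
x -0.04 [0.0368 0.044  0.0468]
x -0.01 [0.0444 0.0455 0.0467]
x 0.02 [0.0442 0.0455 0.0469]
44.35
```

Both are level: the slide edges read about 37 mm on both sides, and the tops are flat. Handing in.

```bash
python3 -c "
from cell import job; print(job.job_done())"
```

```text
the job is handed in; nothing more can be done
None
```

I moved all four pieces to the rests in reverse order and handed the job in at about 44 s; they measured flat, within about 2 mm of centre, and released, but no verdict came back.

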